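Press the last foot into the corner of a cabinet plinth

TASK

Three feet are already fixed in the upside-down cabinet plinth: pick up the loose foot and stand it, stem up, in the empty corner marked with a cross. Push it firmly into that corner, so that it sits down on the panel, square, and is pressed against both rails at once, and finish while still gripping it and pushing it there, as you would while glue grabs: do not let go. Leave the glue bottle, the jar and the hammer where they are.

Things in the scene. Friction and masses are not known exactly. Their poses are not given: they have to be found in the camera images.
- foot_mid (a point): the loose foot, dark brown wood, standing upright on the green bench, 130 g (may vary by a third): a square block 56 x 56 x 40 mm high at the bottom and, centred on it, a square stem 34 x 34 x 45 mm high, sides parallel, 85 mm tall in all. This point lies on its axis, half-way up (42.5 mm above its underside); x and y run square to its sides, z up the stem. Grip it by the stem
- plinth: the upside-down cabinet plinth, fixed on the bench: a pale plywood panel 250 x 290 x 12 mm (along its x, y, z) with four rails standing on it, which enclose 200 mm along x and 240 mm along y and rise 36 mm above the panel; it may stand turned; all varnished, so the foot's block slides easily on the panel and along the rails (friction about 0.25). Origin at the centre of the panel's underside, the panel's upper face 12 mm above it; x points to the back rail, y to the left rail
- mark: two crossed dark pencil lines, 50 mm long, flat on the panel (no thickness to speak of) in the empty corner, which may be any of the four; the cross lies where the middle of the foot belongs, 28 mm from the inner faces of both rails there. Origin at the crossing, on the panel's upper face; its axes are the plinth's
- rail_front: the front (plinth -x) rail of the plinth, a fixed mid-brown wooden bar 15 x 270 x 36 mm; origin at the centre of its underside; its axes are the plinth's
- rail_back: the back (plinth +x) rail of the plinth, a fixed mid-brown wooden bar 15 x 270 x 36 mm; origin at the centre of its underside; its axes are the plinth's
- rail_left: the left (plinth +y) rail of the plinth, a fixed mid-brown wooden bar 200 x 15 x 36 mm; origin at the centre of its underside; its axes are the plinth's
- rail_right: the right (plinth -y) rail of the plinth, a fixed mid-brown wooden bar 200 x 15 x 36 mm; origin at the centre of its underside; its axes are the plinth's
- fitted_a_mid (a point): one of the three feet already fixed in corners of the plinth, same size and colour as the loose one; the point lies on its axis, half-way up (42.5 mm above the panel)
- fitted_b_mid (a point): one of the three feet already fixed in corners of the plinth, same size and colour as the loose one; the point lies on its axis, half-way up (42.5 mm above the panel)
- fitted_c_mid (a point): one of the three feet already fixed in corners of the plinth, same size and colour as the loose one; the point lies on its axis, half-way up (42.5 mm above the panel)
- glue: bystander: closed white glue bottle, 56 mm across, 150 mm tall, standing loose; origin at the centre of its underside
- jar: bystander: amber jar with a steel lid, 68 mm across, 85 mm tall, standing loose; origin at the centre of its underside
- hammer: bystander: hammer lying loose along its x, handle towards -x, about 260 mm long, head 93 mm across; origin under its middle
Not all that is in view belongs to the job. What is shaped like the part that bears foot_mid but purple or turquoise is not meant.

How it is judged:
By the outcome, as a careful person would: the job done as asked, in the order asked, and still so for the second after the job is handed in, while the arm keeps its last pose, push and grip.
It also fails if it takes over 51 s, if anything falls off the work surface, if the arm or the gripper's body presses on something with over 40 N, if the wrist force passes 120 N, or if a joint passes its speed limit or range.

ROBOT

A 6-joint arm with a two-finger parallel gripper is mounted at the origin on the work surface. World frame = base frame: x ahead of the robot, y to its left, z up, the work surface at z = 0. Lengths are in mm, angles in rad, forces in N, time in s.
With the tool pointing down it reaches from about 350 to 725 mm from the base axis. Payload 6 kg.
Tool frame: the origin (TCP) lies midway between the tips of the shut fingers; the grasp point (between the pads) lies 19 mm behind it; z points along the fingers, x is the direction in which the jaws open and shut, and the axes are right-handed (so a half turn about z gives the same grasp; the last joint's range is limited). The gripper opens to 85 mm and grips with 20 to 120 N. Pads are 22 mm wide; open, the fingers measure 114 mm over their backs; the gripper's body (76 mm by 85 mm) begins 54 mm behind the grasp point. The pads swing forward as they close: fully open they stand 13 mm farther back than shut.
Start: joints at [1.605, 0.04, 0.085, 0, -1.615, -0.334], TCP at [177.171, 573.218, 192.361] pointing down, gripper open.
Joint ranges: [-2.56, 2.56], [-1.29, 2.01], [-1.08, 1.49], [-3.29, 1.98], [-2.81, -0.18], [-2.99, 2.99]. Speed limits (rad/s): [2.57, 2.57, 3.01, 3.14, 3.14, 3.14].

INTERFACE

Orientations are given as a unit quaternion [x, y, z, w].
In Python, from plant import env, viewer, boxes_of gives the robot as it stands.
- The arm moves only by the shell command python3 -m handwheel 'ROWS' [FORCE]. ROWS is JSON, a list of rows, each an object with "slide": the shift along the tool's x, y, z in cm, a list of three; "twist": the turn about the tool's z in degrees; "jaw": the opening, from 0 (shut) to 1 (fully open). In form: [{"slide": [tx, ty, tz], "twist": twist, "jaw": jaw}, ...]. A call has 1 to 10 rows; each row is the pose to reach, as a shift and turn from the pose measured when the call began, along the tool's axes at that moment; what a row does not reach only later rows make up. A row lasts 1/10 s, in which the tool goes at most 50 mm and 8.59 degrees, less where a joint would pass 70% of its speed; a pose out of reach is approached as far as the arm can. A call with a gripper value outside its range is refused whole. The fingers move at their own pace and stop on an object; FORCE is the grip in N (left out, the last holds). Time passes only in rows, so rows that repeat a pose let the fingers close. It gives the time, the measured TCP pose, the force and the opening at its end, in the units of the state.
- env.state(): the state, without advancing time (a new reading comes with each control period).
- viewer.grab_frame(name): name is "side" or "top" or "wrist"; returns a dict with "image" (420x560x3 uint8, red, green, blue), "fx", "fy", "cx", "cy" (pixels), "R" (3x3) and "t" (3): a world point X has camera coordinates R X + t; the wrist camera has in their place "tool_from_camera" (4x4, takes a point from camera to tool coordinates, whose origin is the TCP and whose axes are the tool frame's). Camera axes: x right, y down, z forward; pixel columns grow to the right and rows downward; lengths in mm; the calibration is good to about 2 mm. The wrist camera is an equidistant fisheye: a pixel r from the principal point sees the ray r / f radians off the axis. A picture is of the moment at which its call begins: read the wrist's pose just before it. There is no depth.
- env.close_job(): hands the job in, once; it reports no verdict.
Trained networks look in a picture, given as the dict that the camera call returned (one of the last four; its "shot" number tells which), for a name from the list of things; names that differ only in an ending like _2 or _b are one class to them, and where a whole thing is asked for, a point or a joint stands for the part that bears it (a point fixed in the world has none). Each returns a list of dicts, best first, with "confidence" (0 to 1); they miss things now and then, are a little off and sometimes report something else, mostly with a low value. They report only what shows in the picture. A call takes as long as a camera call. They do not tell look-alikes from the thing itself.
- boxes_of(picture, thing): "location" ([column, row] in pixels, amid what is visible of it).
The state is a dict: "time_s": time; "q": joint angles; "qvel": joint speeds; "joint_torque": joint torques, N m; "tool_pos": TCP position; "tcp_rot": TCP orientation; "wrist_force": force on the tool from outside, world axes, zero at the start; "ft_torque": the same for the moment, N m; "finger_gap": opening from 0.0 (shut) to 1.0 (fully open).
Only numpy, scipy, OpenCV 4.12 (cv2) and the standard library are available. Lean on these libraries where they do the work, as an engineer would, in place of code of your own. Each camera call takes 0.05 s, during which the arm holds its last target.

## Working session

There is one attempt and no reset: what is moved stays moved. The work goes in short steps, Python scripts to look and compute and a shell command to move; the robot and the scene stay as the last step left them, time stands still between calls to the robot, and variables do not carry over. Pictures are saved under pics/ and viewed, and the job is handed in when it is done.

```bash
ls; mkdir -p pics; cat > h.py <<'E'
from plant import env, viewer, boxes_of
import numpy as np, cv2
from scipy.spatial.transform import Rotation as Rn
def save(p,n): cv2.imwrite('pics/'+n+'.png', cv2.cvtColor(p['image'],cv2.COLOR_RGB2BGR))
def ray(p,uv):
    d=np.array([(uv[0]-p['cx'])/p['fx'],(uv[1]-p['cy'])/p['fy'],1.]); R=np.array(p['R']);t=np.array(p['t'])
    c=-R.T@t; d=R.T@d; return c,d/np.linalg.norm(d)
def atz(p,uv,z):
    c,d=ray(p,uv); return c+d*(z-c[2])/d[2]
def proj(p,X):
    c=np.array(p['R'])@np.array(X)+np.array(p['t']); return np.array([p['fx']*c[0]/c[2]+p['cx'],p['fy']*c[1]/c[2]+p['cy']])
def tri(rs):
    A=sum(np.eye(3)-np.outer(d,d) for c,d in rs); b=sum((np.eye(3)-np.outer(d,d))@c for c,d in rs); return np.linalg.solve(A,b)
E
python3 - <<'E'
from h import *
np.set_printoptions(precision=2,suppress=True)
print(env.state())
for n in ('top','side'):
    p=viewer.grab_frame(n); save(p,n+'0'); 
    print(n,p['fx'],p['cx'],p['cy'],-np.array(p['R']).T@p['t'])
    for th in ['foot_mid','mark','fitted_a_mid','plinth','rail_front','rail_back','rail_left','rail_right','glue','jar','hammer']:
        print(th,[(np.round(b['location'],1).tolist(),round(b['confidence'],2)) for b in boxes_of(p,th)][:5])
p=viewer.grab_frame('wrist'); save(p,'wrist0')
E
```

```text
pics
{'time_s': 0.0, 'q': array([ 1.6 ,  0.04,  0.08, -0.  , -1.62, -0.33]), 'qvel': array([-0.,  0.,  0.,  0.,  0.,  0.]), 'joint_torque': array([  0.  , -36.82,  34.74,   6.93,  -0.01,  -0.  ]), 'tool_pos': array([176.99, 572.88, 191.34]), 'tcp_rot': array([-0.59,  0.8 , -0.  , -0.  ]), 'wrist_force': array([0.4 , 0.56, 0.08]), 'ft_torque': array([-0.03,  0.01, -0.01]), 'finger_gap': 1.0012956792399343}
top 488.54399860868597 284.462183639022 209.9021887780977 [ 409.75  -38.3  1539.9 ]
foot_mid [([212.6, 203.6], 0.94), ([137.6, 211.7], 0.92), ([178.2, 218.2], 0.64)]
mark []
fitted_a_mid [([272.8, 208.0], 0.69)]
plinth [([299.1, 184.2], 0.92)]
rail_front [([309.2, 219.3], 0.84)]
rail_back [([298.0, 146.2], 0.94)]
rail_left [([264.6, 184.4], 0.71)]
rail_right [([345.4, 185.6], 0.58)]
glue [([408.2, 260.9], 0.87)]
jar [([188.2, 153.5], 0.73)]
hammer [([424.1, 155.4], 0.7)]
side 518.9137160748714 281.46520063253627 212.72516115123076 [-141.27 -753.17 1319.42]
foot_mid [([214.8, 164.9], 0.84), ([194.6, 145.4], 0.78), ([243.8, 178.1], 0.61)]
mark [([430.5, 285.3], 0.24)]
fitted_a_mid [([279.0, 209.8], 0.71)]
plinth [([311.0, 219.8], 0.84)]
rail_front [([291.3, 238.8], 0.96), ([338.3, 329.6], 0.28)]
rail_back [([327.6, 192.8], 0.7)]
rail_left [([294.9, 186.7], 0.82)]
rail_right [([345.4, 240.7], 0.6)]
glue []
jar [([262.2, 142.8], 0.8)]
hammer [([431.4, 285.8], 0.6)]
```

View pics/top0.png

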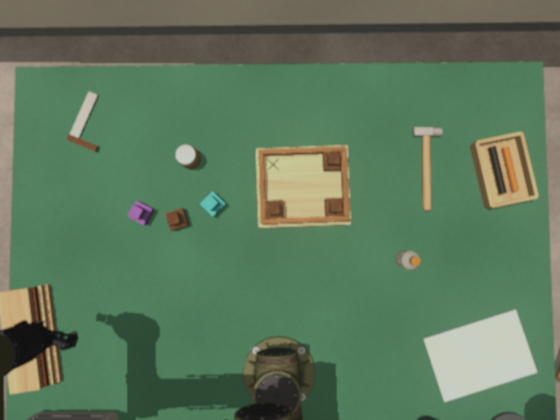

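View pics/side0.png

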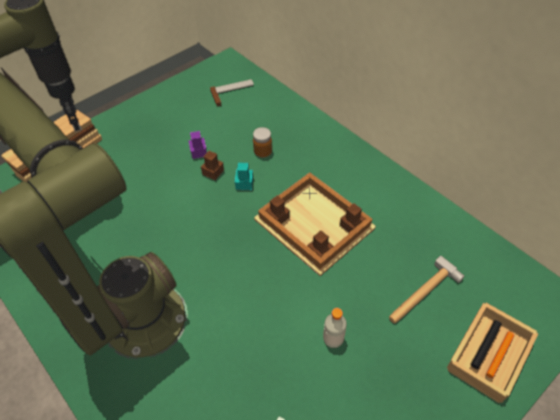

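View pics/wrist0.png

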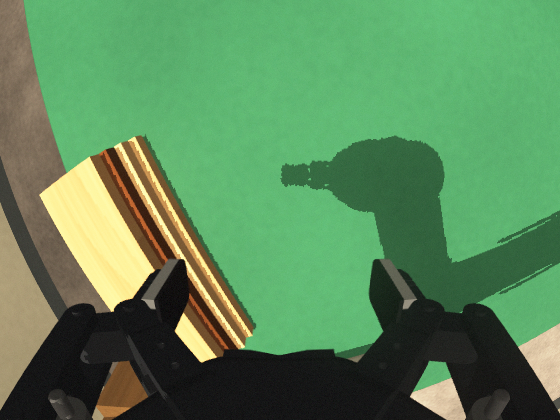

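The loose brown foot is at (177,219) in the top view and (212,165) in the side view, with a turquoise lookalike at (212,204) and a purple one at (140,212). The empty corner is back-left, with its cross at (273,165) top and (310,193) side. I'll zoom in on the foot and the cross.

```bash
python3 - <<'E'
import cv2,numpy as np
a=cv2.imread('pics/top0.png');b=cv2.imread('pics/side0.png')
def c(i,x,y,w,h,s): return cv2.resize(i[y:y+h,x:x+w],None,fx=s,fy=s,interpolation=cv2.INTER_CUBIC)
cv2.imwrite('pics/z1.png',np.vstack([c(a,120,180,120,60,6)[:300],c(b,180,130,120,60,6)[:300]]))
cv2.imwrite('pics/z2.png',np.hstack([c(a,250,140,110,95,4),c(b,250,165,130,110,4)[:380]])[:, :800])
E
```

```text
(no output)
```

View pics/z1.png

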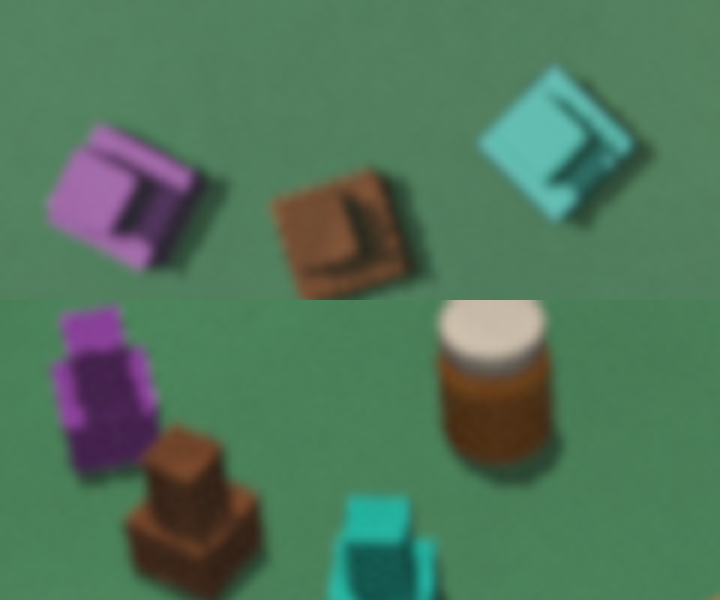

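View pics/z2.png

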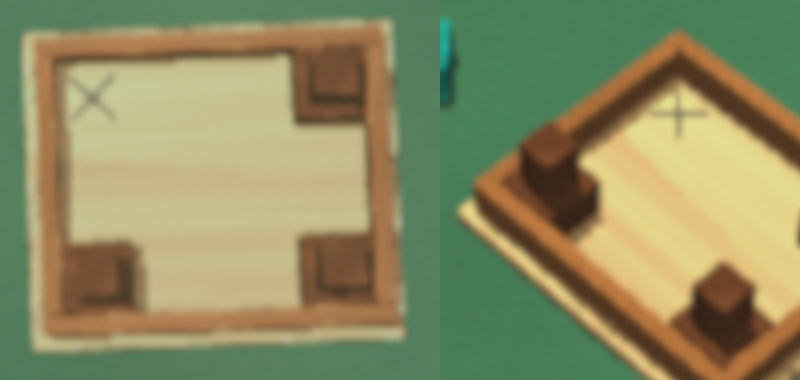

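```bash
python3 - <<'E'
from h import *
np.set_printoptions(precision=2,suppress=True)
t=viewer.grab_frame('top');s=viewer.grab_frame('side')
st=tri([ray(t,(173,218.7)),ray(s,(210.4,155.5))]);m=tri([ray(t,(273,164.25)),ray(s,(309.5,193.25))])
print('stem',st,atz(t,(173,218.7),85),atz(s,(210.4,155.5),85)); print('mark',m,atz(t,(273,164.25),12),atz(s,(309.5,193.25),12))
f=lambda x,y,z,k=6,o=(120,180):atz(t,(x/k+o[0],y/k+o[1]),z)
a,b,c=f(275,205,40),f(373,170,40),f(411,270,40)
for u,v in((a,b),(b,c)): d=v-u; print('block',np.linalg.norm(d),np.degrees(np.arctan2(d[1],d[0])))
P=[f(x,y,12,4,(250,140)) for x,y in((22,33),(390,20),(404,338),(33,352))]
for i in range(4): d=P[(i+1)%4]-P[i]; print('panel',P[i],np.linalg.norm(d),np.degrees(np.arctan2(d[1],d[0])))
Q=[f(x,y,48,4,(250,140)) for x,y in((34,41),(384,27),(397,320),(47,335))]
for i in range(4): d=Q[(i+1)%4]-Q[i]; print('rails',Q[i],np.linalg.norm(d),np.degrees(np.arctan2(d[1],d[0])))
print(np.mean(P,0),np.mean(Q,0))
S=env.state();R=Rn.from_quat(S['tcp_rot']).as_matrix();print(R,S['tool_pos'],S['time_s'],S['q'])
E
```

```text
stem [473.19 310.18  85.28] [473.26 310.2   85.  ] [473.27 310.47  85.  ]
mark [645.12  13.01  14.9 ] [645.86  12.88  12.  ] [646.55  14.92  12.  ]
block 53.3596511421432 -70.70364182937621
block 55.21380187993015 -158.96292487905686
panel [697.26  67.9   12.  ] 290.49432641992183 -88.47357015905031
panel [ 704.99 -222.49   12.  ] 250.90098303410082 -178.34565931488265
panel [ 454.2  -229.74   12.  ] 290.0142441746256 91.74734492046404
panel [445.35  60.14  12.  ] 252.02071728470443 1.763407584211225
rails [684.17  56.16  48.  ] 269.7536736481132 -88.20156130162682
rails [ 692.64 -213.46   48.  ] 225.81766029794971 -178.31511562168234
rails [ 466.92 -220.1    48.  ] 267.34291644823605 92.0360552074463
rails [457.42  47.07  48.  ] 226.9344475383252 2.294691220990468
[575.45 -81.05  12.  ] [575.29 -82.58  48.  ]
[[-0.3  -0.96 -0.  ]
 [-0.96  0.3  -0.  ]
 [ 0.   -0.   -1.  ]] [177.16 573.23 192.35] 1.35 [ 1.6   0.04  0.08 -0.   -1.62 -0.33]
```

```bash
cat >> h.py <<'E'
def goto(X,yaw):
    S=env.state();R=Rn.from_quat(S['tcp_rot']).as_matrix()
    y=np.degrees(np.arctan2(R[1,0],R[0,0]))
    print('slide cm',np.round(R.T@(np.array(X)-S['tool_pos'])/10,2),'twist',round((-(yaw-y)+180)%360-180,2),'yaw now',round(y,2),'pos',np.round(S['tool_pos'],1),'t',round(S['time_s'],2),'F',np.round(S['wrist_force'],1),'gap',round(S['finger_gap'],3), 'tilt',np.round(R[2,:],4))
E
python3 - <<'E'
from h import *
goto((473.2,310.2,170),-160)
E
```

```text
slide cm [ 16.39 -36.05   2.24] twist 52.82 yaw now -107.18 pos [177.2 573.2 192.3] t 1.35 F [-0.2 -0.3  0.9] gap 0.999 tilt [ 1.e-04 -0.e+00 -1.e+00]
```

```bash
python3 -m handwheel '[{"slide":[2,-4,0.3],"twist":7,"jaw":1},{"slide":[4,-8.5,0.6],"twist":14,"jaw":1},{"slide":[6,-13,0.9],"twist":21,"jaw":1},{"slide":[8,-17.5,1.2],"twist":28,"jaw":1},{"slide":[10,-22,1.4],"twist":35,"jaw":1},{"slide":[12,-26.5,1.7],"twist":42,"jaw":1},{"slide":[14,-31,2],"twist":49,"jaw":1},{"slide":[16.4,-36,2.2],"twist":53,"jaw":1},{"slide":[16.4,-36,2.2],"twist":53,"jaw":1},{"slide":[16.4,-36,2.2],"twist":53,"jaw":1}]'
python3 - <<'E'
from h import *
goto((473.2,310.2,170),-160)
p=viewer.grab_frame('wrist');save(p,'w1');print({k:v for k,v in p.items() if k!='image'})
E
```

```text
time_s: 2.35
tool_pos: [473.6, 309.0, 170.2]
tcp_rot: [-0.171, 0.985, -0.0, -0.0]
wrist_force: [0.7, 0.9, 0.9]
finger_gap: 1.003
slide cm [-0.01  0.13  0.02] twist -0.33 yaw now -160.33 pos [473.6 309.  170.2] t 2.35 F [0.7 0.9 0.9] gap 1.003 tilt [ 4.e-04 -3.e-04 -1.e+00]
{'fx': 325.19226210127806, 'fy': 325.19226210127806, 'cx': 278.6181916215827, 'cy': 205.54764150831718, 'tool_from_camera': array([[ 9.99999945e-01, -3.24951936e-04,  6.59552470e-05,
         1.10545201e+00],
       [ 2.92317924e-04,  9.57867568e-01,  2.87210092e-01,
        -7.33349355e+01],
       [-1.56505867e-04, -2.87210057e-01,  9.57867610e-01,
        -1.81682189e+02],
       [ 0.00000000e+00,  0.00000000e+00,  0.00000000e+00,
         1.00000000e+00]]), 'shot': 6}
```

View pics/w1.png

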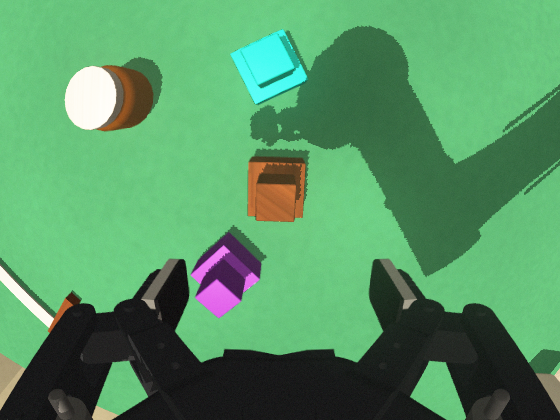

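The wrist view shows the brown foot's stem top at about (276,200), with purple at (222,275) and turquoise at (270,65). I'll check this against projections.

```bash
cat >> h.py <<'E'
def wproj(p,Xt):
    T=np.linalg.inv(p['tool_from_camera']);c=T[:3,:3]@np.array(Xt,float)+T[:3,3]
    th=np.arctan2(np.hypot(c[0],c[1]),c[2]);k=p['fx']*th/np.hypot(c[0],c[1])
    return np.array([p['cx']+k*c[0],p['cy']+k*c[1]])
def wray(p,uv,S):
    u=np.array([uv[0]-p['cx'],uv[1]-p['cy']]);r=np.linalg.norm(u);th=r/p['fx']
    d=np.array([*(u/max(r,1e-9)*np.sin(th)),np.cos(th)]);T=np.array(p['tool_from_camera']);R=Rn.from_quat(S['tcp_rot']).as_matrix()
    return R@T[:3,3]+S['tool_pos'],R@T[:3,:3]@d
def watz(p,uv,S,z):
    c,d=wray(p,uv,S);return c+d*(z-c[2])/d[2]
E
python3 - <<'E'
from h import *
np.set_printoptions(precision=1,suppress=True)
S=env.state();p=viewer.grab_frame('wrist')
print(wproj(p,(0,0,0)),wproj(p,(0,0,85)),wproj(p,(0,0,130)),wproj(p,(0,0,170)))
for uv in((257,177),(296,177),(298,221),(256,222)):print('stem',watz(p,uv,S,85))
for uv in((249,157),(306,158),(248,216),(303,217)):print('block',watz(p,uv,S,40))
im=p['image'];cv2.imwrite('pics/w1z.png',cv2.cvtColor(cv2.resize(im[130:330,180:330],None,fx=4,fy=4,interpolation=cv2.INTER_CUBIC)[:600],cv2.COLOR_RGB2BGR))
E
```

```text
[276.8 235.6] [277.3 198.1] [277.5 186. ] [277.6 177.7]
stem [495.  298.5  85. ]
stem [464.2 287.5  85. ]
stem [448.8 323.4  85. ]
stem [483.  336.7  85. ]
block [508.4 292.1  40. ]
block [456.2 274.4  40. ]
block [490.4 349.5  40. ]
block [437.5 331.7  40. ]
```

View pics/w1z.png

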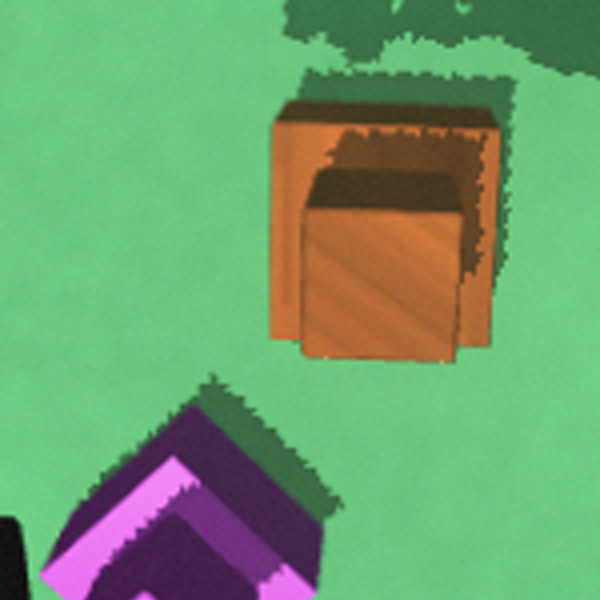

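```bash
python3 - <<'E'
from h import *
np.set_printoptions(precision=1,suppress=True)
S=env.state();p=viewer.grab_frame('wrist')
for n,z,L in(('stem',85,((305,209),(462,212),(456,362),(303,356))),('block',40,((272,123),(500,127),(490,348),(270,340)))):
    P=[watz(p,(180+x/4,130+y/4),S,z) for x,y in L];print(n,np.mean(P,0))
    for i in range(4):
        d=P[(i+1)%4]-P[i];print(np.linalg.norm(d),np.degrees(np.arctan2(d[1],d[0]))%90)
E
```

```text
stem [472.8 314.2  85. ]
33.06082458287284 18.69157039812714
33.42817024665433 18.431410470490746
33.32358735094804 17.47786132657132
32.724509521469734 17.97883010485343
block [472.8 314.4  40. ]
55.346717915050455 18.78368824566246
56.543542370535846 18.450195228015062
55.84023679117649 17.653938561702294
55.447549101264165 17.944822574032216
```

```bash
python3 - <<'E'
from h import *
np.set_printoptions(precision=1,suppress=True)
S=env.state();p=viewer.grab_frame('wrist');R=Rn.from_quat(S['tcp_rot']).as_matrix()
for x,y in((197,405),(322,525),(42,575)):
    for z in (0,40): X=watz(p,(180+x/4,130+y/4),S,z);print(z,X,(R.T@(X-[472.9,313.3,0]))[:2])
goto((472.9,313.3,46),-161.8)
E
```

```text
0 [503.6 390.2   0. ] [-55.1  61.8]
40 [502.8 373.3  40. ] [-48.5  46.3]
0 [456.7 414.4   0. ] [-19.2 100.6]
40 [461.2 394.8  40. ] [-16.7  80.6]
0 [533.9 463.1   0. ] [-108.3  120.1]
40 [529.6 438.   40. ] [-95.7  97.9]
slide cm [-0.2  0.2 12.4] twist 1.73 yaw now -160.07 pos [471.9 311.2 170.5] t 2.55 F [-0.4 -0.5  0.6] gap 1.005 tilt [-0.  0. -1.]
```

```bash
python3 -m handwheel '[{"slide":[-0.1,0.2,2],"twist":1.7,"jaw":0.65},{"slide":[-0.1,0.2,4],"twist":1.7,"jaw":0.65},{"slide":[-0.1,0.2,5],"twist":1.7,"jaw":0.65},{"slide":[-0.1,0.2,5],"twist":1.7,"jaw":0.65}]'
python3 - <<'E'
from h import *
goto((472.9,313.3,46),-161.8)
for i in range(3):
  S=env.state();p=viewer.grab_frame('wrist');print(S['tool_pos'])
save(p,'w2')
E
```

```text
time_s: 2.95
tool_pos: [471.0, 313.6, 119.1]
tcp_rot: [-0.159, 0.987, -0.001, -0.001]
wrist_force: [0.0, -0.5, -0.1]
finger_gap: 0.652
slide cm [-0.19 -0.08  7.31] twist 0.13 yaw now -161.67 pos [471.  313.6 119.1] t 2.95 F [ 0.  -0.5 -0.1] gap 0.652 tilt [ 0.0022 -0.001  -1.    ]
[471.0013016  313.61104165 119.05370437]
[471.7422288  313.83006067 120.57177845]
[472.23933479 313.97270189 121.49473696]
```

View pics/w2.png

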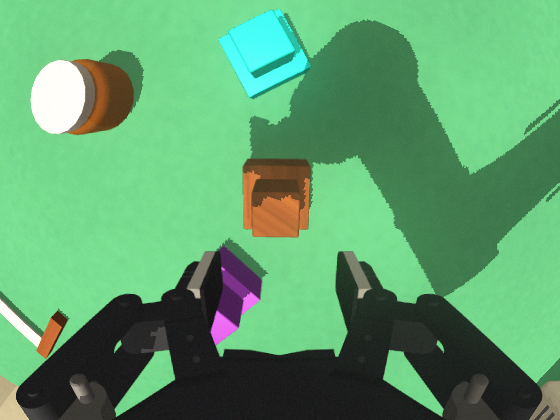

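Between the open fingers, the stem top spans about (253–300, 191–237). I'll refine from this second wrist position.

```bash
python3 - <<'E'
from h import *
np.set_printoptions(precision=1,suppress=True)
for i in range(2): S=env.state();p=viewer.grab_frame('wrist')
P=[watz(p,uv,S,85) for uv in((253,192.5),(299.5,191.5),(299.5,237),(253,237))];print(S['tool_pos'],np.mean(P,0))
for i in range(4):
    d=P[(i+1)%4]-P[i];print(np.linalg.norm(d),np.degrees(np.arctan2(d[1],d[0]))%90)
im=p['image'];cv2.imwrite('pics/w2z.png',cv2.cvtColor(cv2.resize(im[150:250,230:330],None,fx=6,fy=6,interpolation=cv2.INTER_CUBIC)[:600],cv2.COLOR_RGB2BGR))
goto((472.9,313.3,46),-161.8)
E
```

```text
[472.6 314.  122. ] [473.4 313.5  85. ]
32.323791475596714 19.534095902758025
34.0459624506211 19.371329334569637
33.79195532301492 18.32054468664109
33.366510784145916 16.858979977767575
slide cm [ 0.  -0.1  7.6] twist 0.05 yaw now -161.75 pos [472.6 314.  121.9] t 3.2 F [-0.8 -0.   0.1] gap 0.651 tilt [-0.  0. -1.]
```

View pics/w2z.png

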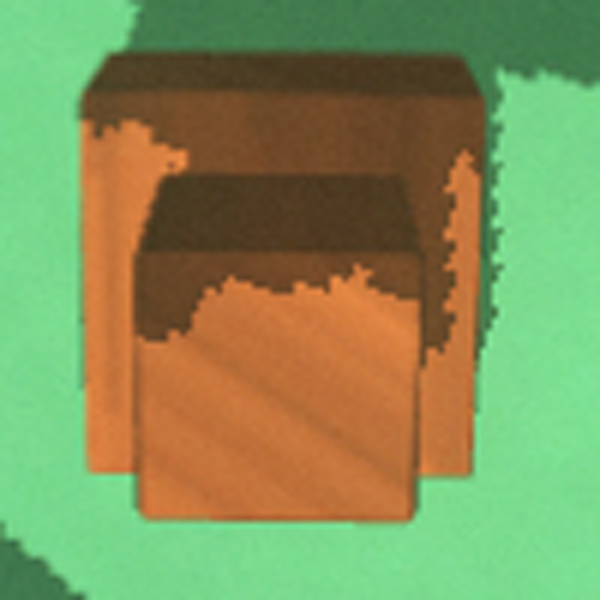

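```bash
python3 -m handwheel '[{"slide":[0,-0.05,2],"twist":0,"jaw":0.65},{"slide":[0,-0.05,4],"twist":0,"jaw":0.65},{"slide":[0,-0.05,6],"twist":0,"jaw":0.65},{"slide":[0,-0.05,7.5],"twist":0,"jaw":0.65},{"slide":[0,-0.05,7.5],"twist":0,"jaw":0.65},{"slide":[0,-0.05,7.5],"twist":0,"jaw":0.65},{"slide":[0,-0.05,7.5],"twist":0,"jaw":0.65}]' 60
python3 - <<'E'
from h import *
p=viewer.grab_frame('wrist');p=viewer.grab_frame('side')
save(p,'s2')
goto((472.9,313.6,46),-161.8)
im=cv2.imread('pics/s2.png');cv2.imwrite('pics/s2z.png',cv2.resize(im[90:210,150:310],None,fx=4,fy=4))
E
```

```text
time_s: 3.9
tool_pos: [473.6, 314.2, 48.5]
tcp_rot: [-0.159, 0.987, 0.001, 0.002]
wrist_force: [0.0, 0.3, 0.4]
finger_gap: 0.65
slide cm [ 0.06 -0.04  0.22] twist 0.06 yaw now -161.74 pos [473.4 314.1  48.2] t 4.0 F [-0.4 -0.3  0.7] gap 0.648 tilt [-0.0038  0.0019 -1.    ]
```

View pics/s2z.png

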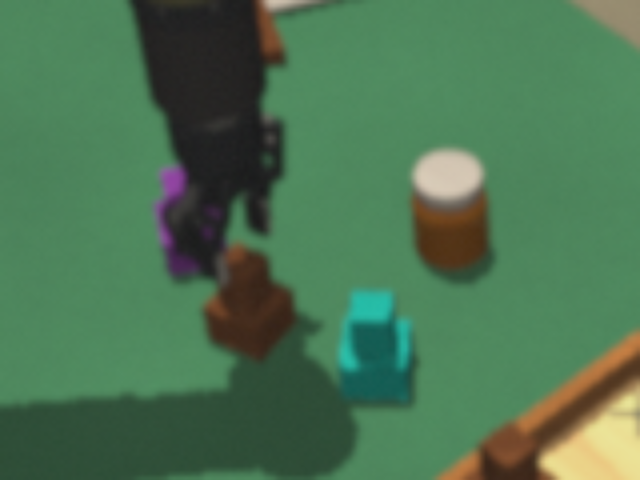

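```bash
python3 - <<'E'
from h import *
np.set_printoptions(precision=1,suppress=True)
S=env.state();p=viewer.grab_frame('side');R=Rn.from_quat(S['tcp_rot']).as_matrix()
for off in((0,0,0),(0,0,-37),(27,0,0),(-27,0,0),(27,11,-10),(27,-11,-10),(-27,11,-10),(-27,-11,-10)):
    u=proj(p,S['tool_pos']+R@np.array(off));print(off,(u-[150,90])*4)
w=viewer.grab_frame('wrist');save(w,'w3')
t=viewer.grab_frame('top');save(t,'t3')
im=cv2.imread('pics/t3.png');cv2.imwrite('pics/t3z.png',cv2.resize(im[160:260,110:250],None,fx=5,fy=5))
E
```

```text
(0, 0, 0) [244.4 290.3]
(0, 0, -37) [239.  259.6]
(27, 0, 0) [225.9 311. ]
(-27, 0, 0) [262.5 270. ]
(27, 11, -10) [213.5 298.1]
(27, -11, -10) [235.3 307.6]
(-27, 11, -10) [250.4 257.1]
(-27, -11, -10) [272.  266.4]
```

View pics/w3.png

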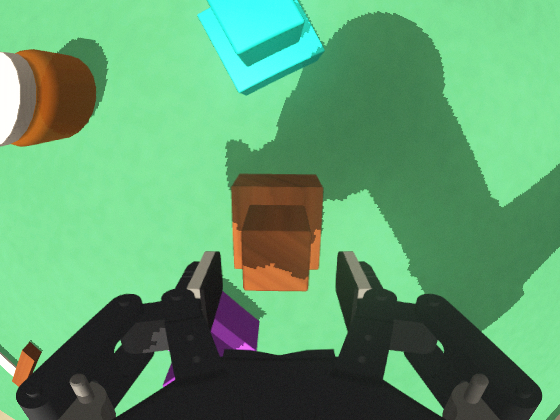

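View pics/t3z.png

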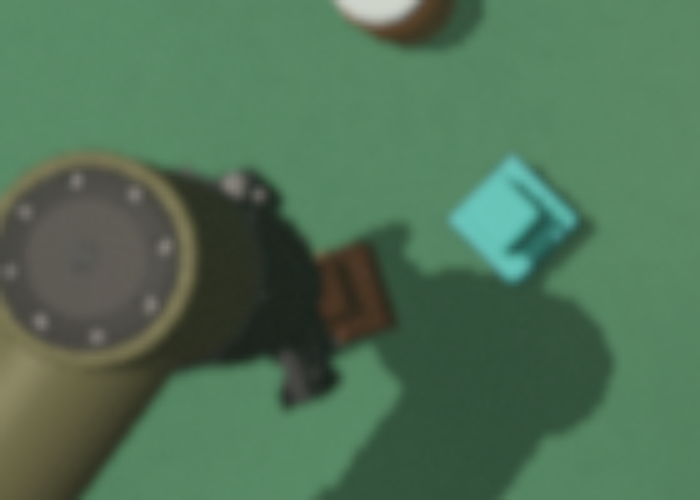

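```bash
python3 - <<'E'
from h import *
np.set_printoptions(precision=1,suppress=True)
S=env.state();p=viewer.grab_frame('wrist')
for o in((17,17,-37),(-17,17,-37),(-17,-17,-37),(17,-17,-37),(27,11,-6),(27,-11,-6),(27,0,-6),(27,0,-25),(27,11,-25),(27,-11,-25)): print(o,wproj(p,o))
print(S['tool_pos'])
for z in(85,):
  P=[watz(p,uv,S,z) for uv in((242,231),(310,231),(308.5,290),(243,290))]
  print(np.mean(P,0),P)
E
```

```text
(17, 17, -37) [309.2 292.1]
(-17, 17, -37) [243.8 292. ]
(-17, -17, -37) [240.8 231.5]
(17, -17, -37) [311.8 231.5]
(27, 11, -6) [321.8 256.1]
(27, -11, -6) [323.5 221.6]
(27, 0, -6) [322.7 239.2]
(27, 0, -25) [327.1 252.8]
(27, 11, -25) [325.9 271. ]
(27, -11, -25) [328.2 233.8]
[473.1 313.8  47.5]
[473.6 312.9  85. ] [array([494. , 302.3,  85. ]), array([463.2, 292.1,  85. ]), array([452.5, 323.2,  85. ]), array([484.6, 333.9,  85. ])]
```

```bash
python3 - <<'E'
from h import *
p=viewer.grab_frame('side');im=p['image'][120:190,180:250].copy();im=np.clip(im.astype(float)*2.0,0,255).astype('uint8')
z=cv2.resize(im,None,fx=8,fy=8,interpolation=cv2.INTER_CUBIC)
S=env.state();R=Rn.from_quat(S['tcp_rot']).as_matrix()
for sx in(27,-27):
  for y in(-11,11):
    for d in(-6,-30):
      u=(proj(p,S['tool_pos']+R@np.array((sx,y,d)))-[180,120])*8+4
      cv2.circle(z,tuple(int(v) for v in u),4,(255,255,0) if d==-6 else (255,0,0),-1)
w=viewer.grab_frame('wrist');iw=np.clip(w['image'][180:340,160:400].astype(float)*2.5,0,255).astype('uint8');zw=cv2.resize(iw,None,fx=3,fy=3)
for sx in(27,-27):
  for y in(-11,11):
    for d in(-6,-30):
      u=(wproj(w,(sx,y,d))-[160,180])*3
      cv2.circle(zw,tuple(int(v) for v in u),4,(255,255,0) if d==-6 else (255,0,0),-1)
cv2.imwrite('pics/a.png',z[:,:,::-1]);cv2.imwrite('pics/b.png',zw[:,:,::-1])
E
```

```text
(no output)
```

View pics/a.png

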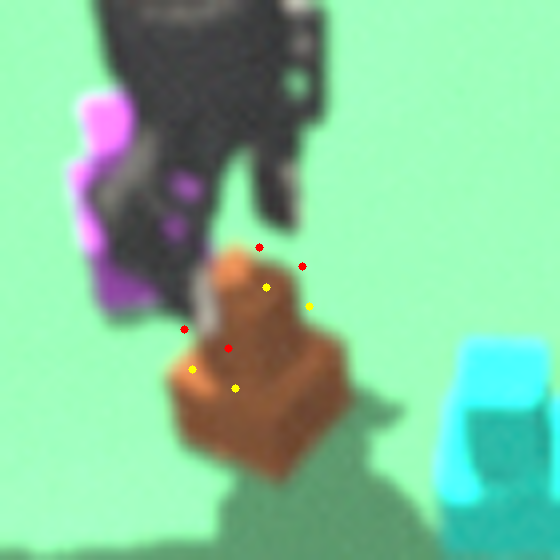

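View pics/b.png

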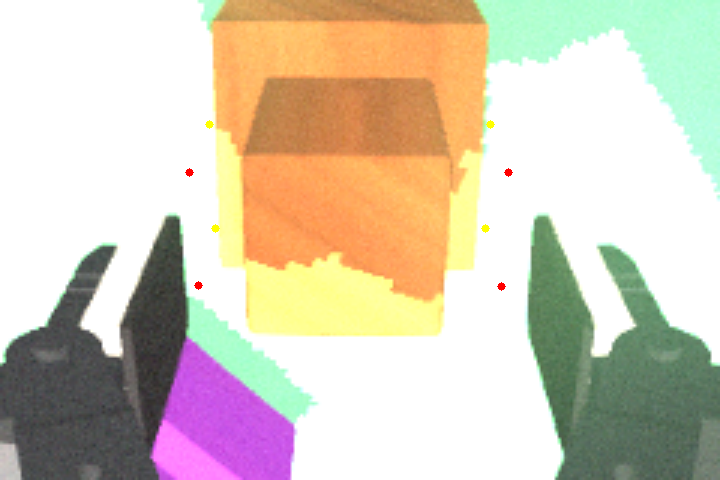

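```bash
python3 - <<'E'
from h import *
from scipy.optimize import fsolve
np.set_printoptions(precision=1,suppress=True)
w=viewer.grab_frame('wrist')
for y,uv in((-11,(175,215)),(11,(187,330)),(-11,(540,215)),(11,(529,330)),(-11,(125,325)),(-11,(592,325))):
    t=np.array([160+uv[0]/3,180+uv[1]/3])
    print(y,uv,fsolve(lambda v:wproj(w,(v[0],y,v[1]))-t,(30*np.sign(uv[0]-360),-30)))
goto((473.3,313.4,46),-161.8)
E
```

```text
-11 (175, 215) [-26.6 -47.4]
11 (187, 330) [-26.6 -45.2]
-11 (540, 215) [ 29.3 -47.4]
11 (529, 330) [ 29.5 -45.2]
-11 (125, 325) [-27.3 -80.1]
-11 (592, 325) [ 30.2 -80.2]
slide cm [-0.  -0.   0.1] twist 0.05 yaw now -161.75 pos [472.9 313.6  47. ] t 4.35 F [-0.3  0.9 -0.2] gap 0.65 tilt [-0.  0. -1.]
```

```bash
python3 - <<'E'
from h import *
from scipy.optimize import fsolve
np.set_printoptions(precision=1,suppress=True)
w=viewer.grab_frame('wrist');s=viewer.grab_frame('side')
for y,uv in((-11,(184,260)),(-11,(375,260))):
    print(fsolve(lambda v:wproj(w,(v[0],y,v[1]))-np.array(uv),(30*np.sign(uv[0]-279),-30)))
S=env.state();R=Rn.from_quat(S['tcp_rot']).as_matrix()
for o in [(x,y,-46) for x in(-28,28) for y in(-11,11)]: print(o,(proj(s,S['tool_pos']+R@np.array(o,float))-[180,120])*8+4)
E
```

```text
[-40.5 -56.9]
[ 43.4 -57. ]
(-28, -11, -46) [299.9 238.1]
(-28, 11, -46) [256.2 219.6]
(28, -11, -46) [222.3 323.9]
(28, 11, -46) [178.1 304.8]
```

The wrist and side cameras both put the real finger tips about 45 mm behind the reported TCP, so they are still above the stem. I'll go down in small steps and watch the force.

```bash
python3 -m handwheel '[{"slide":[0,0,0.4],"twist":0,"jaw":0.65},{"slide":[0,0,0.8],"twist":0,"jaw":0.65},{"slide":[0,0,0.8],"twist":0,"jaw":0.65},{"slide":[0,0,0.8],"twist":0,"jaw":0.65}]'
python3 -m handwheel '[{"slide":[0,0,0.5],"twist":0,"jaw":0.65},{"slide":[0,0,1],"twist":0,"jaw":0.65},{"slide":[0,0,1],"twist":0,"jaw":0.65}]'
python3 - <<'E'
from h import *
p=viewer.grab_frame('side');im=p['image'][120:190,180:250].copy();im=np.clip(im.astype(float)*2.0,0,255).astype('uint8')
z=cv2.resize(im,None,fx=6,fy=6,interpolation=cv2.INTER_CUBIC)
w=viewer.grab_frame('wrist');iw=np.clip(w['image'][200:340,170:390].astype(float)*2.,0,255).astype('uint8');zw=cv2.resize(iw,None,fx=3,fy=3)
cv2.imwrite('pics/a2.png',z[:,:,::-1]);cv2.imwrite('pics/b2.png',zw[:,:,::-1])
goto((473.3,313.4,2),-161.8)
E
```

```text
time_s: 4.85
tool_pos: [472.8, 313.5, 38.6]
tcp_rot: [-0.159, 0.987, 0.0, 0.001]
wrist_force: [0.5, -0.5, 0.1]
finger_gap: 0.653
time_s: 5.15
tool_pos: [472.2, 313.0, 27.3]
tcp_rot: [-0.159, 0.987, -0.0, -0.0]
wrist_force: [0.4, -0.5, 0.1]
finger_gap: 0.652
slide cm [-0.06 -0.01  2.63] twist 0.06 yaw now -161.74 pos [472.7 313.3  28.3] t 5.25 F [ 0.1 -0.6 -0.3] gap 0.647 tilt [-1.1e-03  3.0e-04 -1.0e+00]
```

View pics/a2.png

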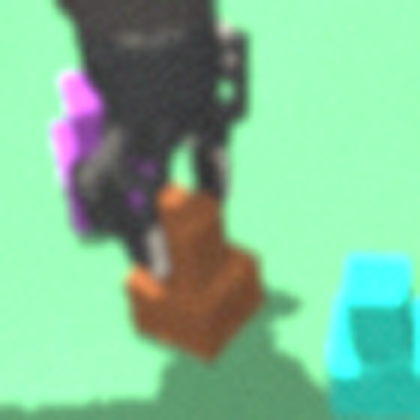

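View pics/b2.png

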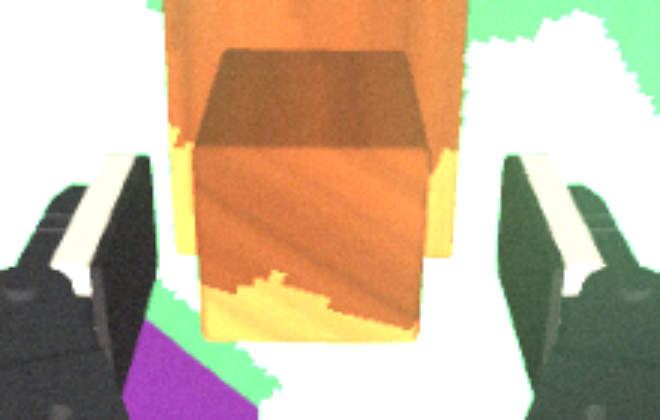

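```bash
python3 -m handwheel '[{"slide":[0,0,0.5],"twist":0,"jaw":0.65},{"slide":[0,0,1],"twist":0,"jaw":0.65},{"slide":[0,0,1],"twist":0,"jaw":0.65}]'
python3 -m handwheel '[{"slide":[0,0,0.4],"twist":0,"jaw":0.65},{"slide":[0,0,0.8],"twist":0,"jaw":0.65},{"slide":[0,0,0.8],"twist":0,"jaw":0.65}]'
python3 - <<'E'
from h import *
p=viewer.grab_frame('side');im=p['image'][120:190,180:250].copy();im=np.clip(im.astype(float)*2.0,0,255).astype('uint8')
z=cv2.resize(im,None,fx=6,fy=6,interpolation=cv2.INTER_CUBIC)
S=env.state();w=viewer.grab_frame('wrist');iw=np.clip(w['image'][200:340,170:390].astype(float)*2.,0,255).astype('uint8');zw=cv2.resize(iw,None,fx=3,fy=3)
R=Rn.from_quat(S['tcp_rot']).as_matrix()
for X in((28,11),(28,-11)):
  a=S['tool_pos']+R@np.array([*X,-46.]);u=(proj(p,a)-[180,120])*6+3;cv2.circle(z,(int(u[0]),int(u[1])),3,(255,0,0),-1)
cv2.imwrite('pics/a3.png',z[:,:,::-1]);cv2.imwrite('pics/b3.png',zw[:,:,::-1])
goto((473.3,313.4,2),-161.8)
E
```

```text
time_s: 5.55
tool_pos: [472.2, 312.9, 17.1]
tcp_rot: [-0.159, 0.987, -0.0, -0.0]
wrist_force: [-1.0, -0.7, -0.4]
finger_gap: 0.65
time_s: 5.85
tool_pos: [471.8, 312.5, 8.2]
tcp_rot: [-0.159, 0.987, -0.001, -0.001]
wrist_force: [0.6, -0.3, -0.4]
finger_gap: 0.648
slide cm [-0.13  0.02  0.7 ] twist 0.05 yaw now -161.75 pos [472.2 312.8   9. ] t 5.95 F [0.  0.8 1. ] gap 0.646 tilt [ 6.e-04 -5.e-04 -1.e+00]
```

View pics/a3.png

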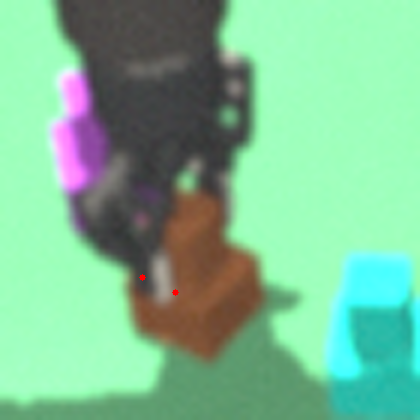

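View pics/b3.png

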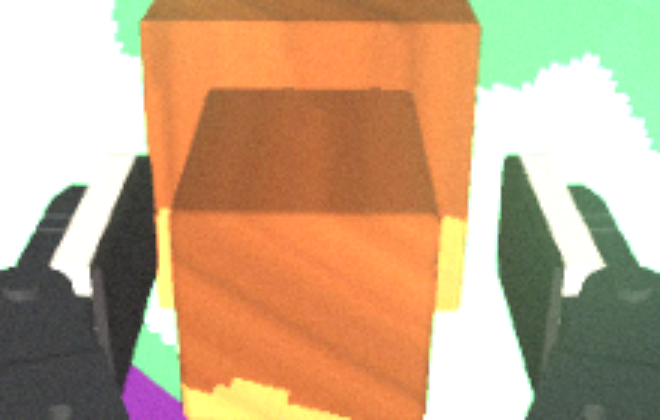

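```bash
python3 -m handwheel '[{"slide":[-0.2,0,0.3],"twist":0,"jaw":0.65},{"slide":[-0.2,0,0.3],"twist":0,"jaw":0.65},{"slide":[-0.2,0,0.3],"twist":0,"jaw":0.5},{"slide":[-0.2,0,0.3],"twist":0,"jaw":0.3},{"slide":[-0.2,0,0.3],"twist":0,"jaw":0.2},{"slide":[-0.2,0,0.3],"twist":0,"jaw":0.2},{"slide":[-0.2,0,0.3],"twist":0,"jaw":0.2},{"slide":[-0.2,0,0.3],"twist":0,"jaw":0.2}]' 80
python3 - <<'E'
from h import *
p=viewer.grab_frame('side');im=p['image'][120:190,180:250].copy();im=np.clip(im.astype(float)*2.0,0,255).astype('uint8')
z=cv2.resize(im,None,fx=6,fy=6,interpolation=cv2.INTER_CUBIC)
w=viewer.grab_frame('wrist');iw=np.clip(w['image'][200:340,170:390].astype(float)*2.,0,255).astype('uint8');zw=cv2.resize(iw,None,fx=3,fy=3)
cv2.imwrite('pics/b4.png',zw[:,:,::-1])
goto((473.3,313.4,62),-161.8)
E
```

```text
time_s: 6.75
tool_pos: [474.2, 313.6, 6.3]
tcp_rot: [-0.159, 0.987, -0.0, -0.0]
wrist_force: [-1.2, 0.6, 1.7]
finger_gap: 0.393
slide cm [ 0.09  0.01 -5.57] twist 0.05 yaw now -161.75 pos [474.2 313.6   6.3] t 6.85 F [-0.8  0.5  2.5] gap 0.392 tilt [ 2.e-04 -3.e-04 -1.e+00]
```

View pics/b4.png

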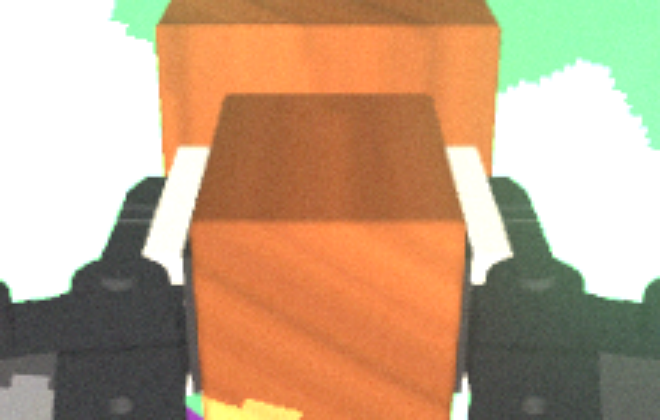

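Gripped with a gap of 0.39, which is 33 mm and matches the stem. Next I lift straight up.

```bash
python3 -m handwheel '[{"slide":[0,0,-2],"twist":0,"jaw":0.2},{"slide":[0,0,-5],"twist":0,"jaw":0.2},{"slide":[0,0,-8],"twist":0,"jaw":0.2},{"slide":[0,0,-11],"twist":0,"jaw":0.2},{"slide":[0,0,-13],"twist":0,"jaw":0.2},{"slide":[0,0,-13],"twist":0,"jaw":0.2},{"slide":[0,0,-13],"twist":0,"jaw":0.2}]'
python3 - <<'E'
from h import *
w=viewer.grab_frame('wrist');save(w,'w5')
goto((635,5,136),-178.3)
E
```

```text
time_s: 7.55
tool_pos: [473.7, 313.6, 135.2]
tcp_rot: [-0.159, 0.987, -0.0, -0.001]
wrist_force: [-0.4, 0.5, -2.4]
finger_gap: 0.384
slide cm [ -5.69 -34.34  -0.15] twist 16.55 yaw now -161.75 pos [473.4 313.3 134.4] t 7.6 F [-0.4  0.7 -2.1] gap 0.391 tilt [ 2.9e-03 -9.0e-04 -1.0e+00]
```

View pics/w5.png

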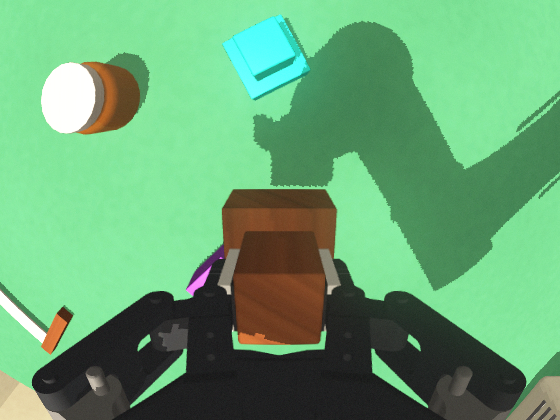

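The foot is held square in the gripper and is off the bench. Moving over to a point about 10 mm inward of the target.

```bash
python3 -m handwheel '[{"slide":[-0.5,-3,0],"twist":2,"jaw":0.2},{"slide":[-1.2,-7,0],"twist":4,"jaw":0.2},{"slide":[-1.9,-11,0],"twist":6,"jaw":0.2},{"slide":[-2.6,-15,0],"twist":8,"jaw":0.2},{"slide":[-3.3,-19,0],"twist":10,"jaw":0.2},{"slide":[-4,-23,0],"twist":12,"jaw":0.2},{"slide":[-4.6,-27,0],"twist":14,"jaw":0.2},{"slide":[-5.2,-31,0],"twist":16,"jaw":0.2},{"slide":[-5.7,-34.3,0],"twist":16.5,"jaw":0.2},{"slide":[-5.7,-34.3,0],"twist":16.5,"jaw":0.2}]'
python3 - <<'E'
from h import *
for i in range(3): S=env.state();w=viewer.grab_frame('wrist')
save(w,'w6');print(S['tool_pos'])
for n in('top','side'): save(viewer.grab_frame(n),n+'6')
goto((635,5,136),-178.3)
a=cv2.imread('pics/top6.png')[130:240,230:370];b=cv2.imread('pics/side6.png')[140:270,250:380]
cv2.imwrite('pics/c6.png',np.hstack([cv2.resize(a,(508,400)),cv2.resize(b,(400,400))])[:,:])
E
```

```text
time_s: 8.6
tool_pos: [634.9, 1.6, 131.4]
tcp_rot: [-0.013, 1.0, -0.002, -0.003]
wrist_force: [-0.5, 0.3, -1.9]
finger_gap: 0.39
[634.20862373   4.53191739 132.08536812]
slide cm [-0.05 -0.12 -0.23] twist 0.11 yaw now -178.19 pos [634.4   6.2 133.7] t 8.85 F [-0.9 -0.1 -1.8] gap 0.386 tilt [ 0.0036 -0.0017 -1.    ]
```

View pics/w6.png

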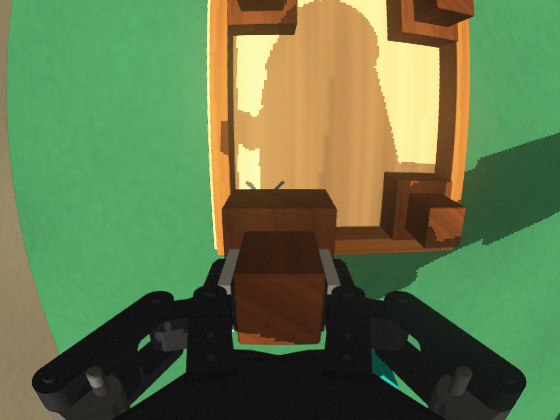

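View pics/side6.png

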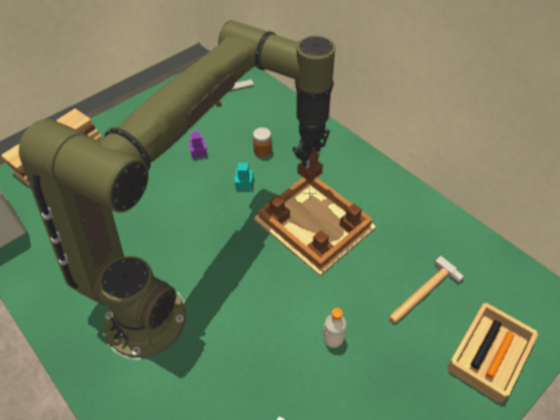

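```bash
python3 - <<'E'
from h import *
w=viewer.grab_frame('wrist');S=env.state();np.save('w7S.npy',np.r_[S['tool_pos'],S['tcp_rot']]);save(w,'w7')
im=np.clip(w['image'][100:260,195:475].astype(float)*1.5,0,255).astype('uint8')
cv2.imwrite('pics/w7z.png',cv2.resize(im,(784,448),interpolation=cv2.INTER_CUBIC)[:,:,::-1])
print(S['tool_pos'])
E
```

```text
[634.56383115   6.30498274 134.15550304]
```

View pics/w7z.png

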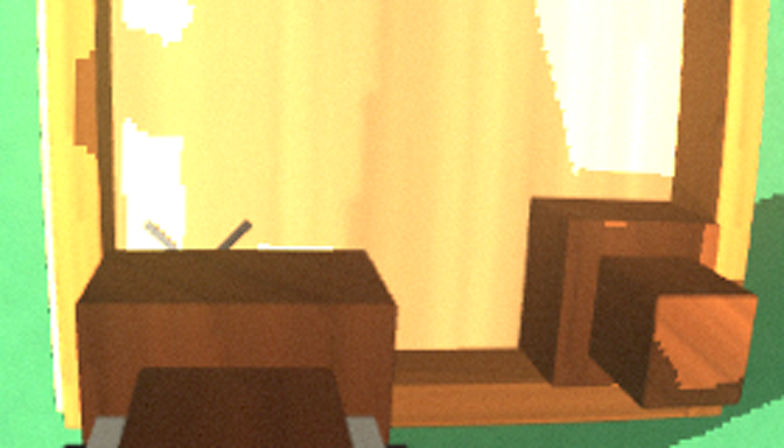

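```bash
python3 - <<'E'
from h import *
np.set_printoptions(precision=1,suppress=True)
v=np.load('w7S.npy');S=dict(tool_pos=v[:3],tcp_rot=v[3:]);w=viewer.grab_frame('wrist')
g=lambda x,y,z:watz(w,(195+x/2.8,100+y/2.8),S,z)
for n,a,b in(('L in top',(397,385,48),(560,382,48)),('L in bot',(397,352,12),(520,348,12)),('L out top',(395,425,48),(690,413,48)),('B in top',(97,10,48),(105,250,48)),('B in bot',(112,20,12),(117,248,12))):
  A,B=g(*a),g(*b);d=B-A;print(n,A,B,'ang',np.degrees(np.arctan2(d[1],d[0]))%90)
print('mark ends',g(148,224,12),g(250,224,12))
E
```

```text
L in top [579.9  41.1  48. ] [524.   39.4  48. ] ang 1.773871192509887
L in bot [573.5  42.8  12. ] [527.   40.3  12. ] ang 3.0660091102418505
L out top [579.2  55.2  48. ] [470.8  51.1  48. ] ang 2.2072430883834215
B in top [675.8 -72.8  48. ] [672.9  -0.5  48. ] ang 2.3153064346209504
B in bot [676.  -70.3  12. ] [673.6   7.6  12. ] ang 1.7797835012691365
mark ends [662.9  -1.1  12. ] [628.   -2.1  12. ]
```

```bash
python3 - <<'E'
from h import *
goto((638,8,26),-178.0)
E
```

```text
slide cm [-0.37  0.17 10.84] twist -0.17 yaw now -178.17 pos [634.7   6.4 134.4] t 8.95 F [ 0.4  0.7 -2.2] gap 0.394 tilt [ 0.0026 -0.0016 -1.    ]
```

```bash
python3 -m handwheel '[{"slide":[-0.4,0.2,1.5],"twist":-0.2,"jaw":0.2},{"slide":[-0.4,0.2,4],"twist":-0.2,"jaw":0.2},{"slide":[-0.4,0.2,6.5],"twist":-0.2,"jaw":0.2},{"slide":[-0.4,0.2,8.5],"twist":-0.2,"jaw":0.2},{"slide":[-0.4,0.2,10],"twist":-0.2,"jaw":0.2},{"slide":[-0.4,0.2,10.8],"twist":-0.2,"jaw":0.2},{"slide":[-0.4,0.2,10.8],"twist":-0.2,"jaw":0.2},{"slide":[-0.4,0.2,10.8],"twist":-0.2,"jaw":0.2}]'
python3 - <<'E'
from h import *
for i in range(2): S=env.state();w=viewer.grab_frame('wrist')
save(w,'w8')
s=viewer.grab_frame('side');im=np.clip(s['image'][140:270,240:400].astype(float)*1.7,0,255).astype('uint8')
cv2.imwrite('pics/s8.png',cv2.resize(im,(738,600),interpolation=cv2.INTER_CUBIC)[:,:,::-1])
goto((638,8,18.5),-178.0)
E
```

```text
time_s: 9.75
tool_pos: [638.9, 8.4, 27.3]
tcp_rot: [-0.018, 1.0, -0.001, -0.001]
wrist_force: [-0.2, 0.2, -1.3]
finger_gap: 0.386
slide cm [ 0.11 -0.04  0.93] twist 0.04 yaw now -177.96 pos [639.1   8.4  27.8] t 9.9 F [-0.7 -0.4 -2.4] gap 0.39 tilt [ 5.0e-04 -1.2e-03 -1.0e+00]
```

View pics/w8.png

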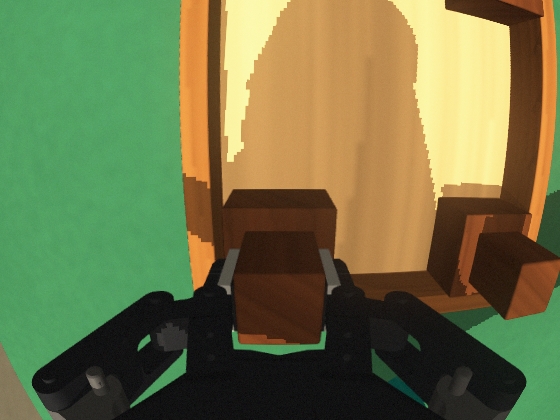

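View pics/s8.png

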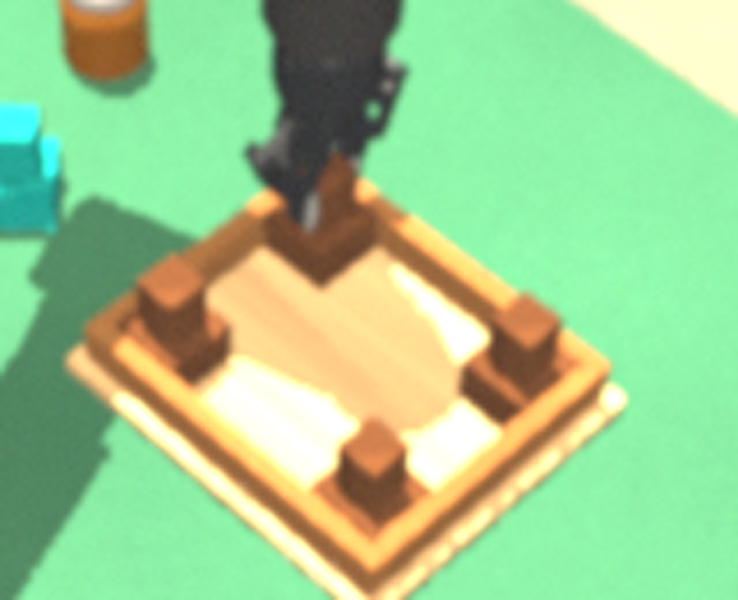

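The foot is inside the frame in the empty corner, about 9 mm above the panel. I'll lower it until it touches.

```bash
python3 -m handwheel '[{"slide":[0,0,0.4],"twist":0,"jaw":0.2},{"slide":[0,0,0.8],"twist":0,"jaw":0.2},{"slide":[0,0,0.9],"twist":0,"jaw":0.2},{"slide":[0,0,0.9],"twist":0,"jaw":0.2},{"slide":[0,0,0.9],"twist":0,"jaw":0.2}]' 100
python3 -m handwheel '[{"slide":[0,0,0.1],"twist":0,"jaw":0.2},{"slide":[0,0,0.2],"twist":0,"jaw":0.2},{"slide":[0,0,0.2],"twist":0,"jaw":0.2}]'
```

```text
time_s: 10.4
tool_pos: [639.0, 8.4, 18.6]
tcp_rot: [-0.018, 1.0, -0.001, -0.0]
wrist_force: [-0.3, 0.5, -1.3]
finger_gap: 0.385
time_s: 10.7
tool_pos: [639.8, 8.3, 18.4]
tcp_rot: [-0.018, 1.0, -0.001, 0.001]
wrist_force: [-1.5, 0.6, 4.8]
finger_gap: 0.388
```

```bash
python3 -m handwheel '[{"slide":[-0.2,0.2,0.1],"twist":0,"jaw":0.2},{"slide":[-0.4,0.4,0.15],"twist":0,"jaw":0.2},{"slide":[-0.5,0.6,0.15],"twist":0,"jaw":0.2},{"slide":[-0.5,0.6,0.15],"twist":0,"jaw":0.2}]'
python3 -m handwheel '[{"slide":[-0.2,0.2,0.1],"twist":0,"jaw":0.2},{"slide":[-0.2,0.2,0.1],"twist":0,"jaw":0.2},{"slide":[-0.2,0.2,0.1],"twist":0,"jaw":0.2}]'
```

```text
time_s: 11.1
tool_pos: [645.9, 14.5, 18.5]
tcp_rot: [-0.018, 1.0, -0.001, 0.002]
wrist_force: [-0.3, 0.1, 6.0]
finger_gap: 0.387
time_s: 11.4
tool_pos: [646.8, 15.0, 18.5]
tcp_rot: [-0.018, 1.0, -0.002, 0.001]
wrist_force: [-7.0, -5.1, 7.8]
finger_gap: 0.387
```

```bash
python3 -m handwheel '[{"slide":[-0.2,0.2,0.15],"twist":0,"jaw":0.2},{"slide":[-0.3,0.3,0.2],"twist":0,"jaw":0.2},{"slide":[-0.3,0.3,0.2],"twist":0,"jaw":0.2},{"slide":[-0.3,0.3,0.2],"twist":0,"jaw":0.2}]'
python3 - <<'E'
from h import *
for i in range(2): S=env.state();w=viewer.grab_frame('wrist')
save(w,'w9')
goto((646.4,15.5,18.5),-178.0);print(S['ft_torque'])
E
```

```text
time_s: 11.8
tool_pos: [646.7, 14.8, 18.5]
tcp_rot: [-0.017, 1.0, -0.005, -0.002]
wrist_force: [-18.5, -8.3, 17.4]
finger_gap: 0.388
slide cm [0.03 0.07 0.  ] twist -0.05 yaw now -178.05 pos [646.7  14.9  18.5] t 11.9 F [-18.   -8.1  16.4] gap 0.386 tilt [ 0.0051 -0.0096 -0.9999]
[-2.22793637  6.12037992 -0.15582226]
```

View pics/w9.png

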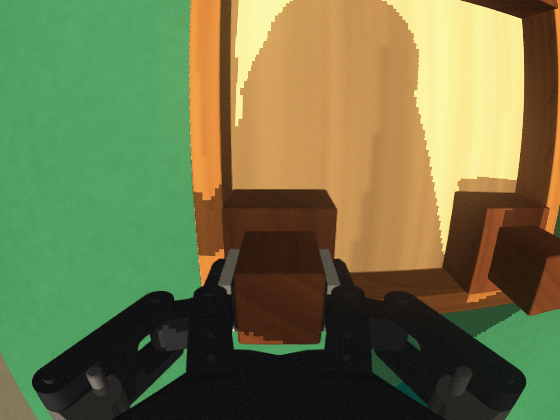

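```bash
python3 -m handwheel '[{"slide":[-0.1,0.2,0.25],"twist":0,"jaw":0.2},{"slide":[-0.1,0.4,0.3],"twist":0,"jaw":0.2},{"slide":[-0.1,0.5,0.3],"twist":0,"jaw":0.2},{"slide":[-0.1,0.5,0.3],"twist":0,"jaw":0.2}]' 120
python3 - <<'E'
from h import *
for i in range(2): S=env.state();w=viewer.grab_frame('wrist')
goto((646.4,15.5,18.5),-178.0);print(S['ft_torque'])
E
```

```text
time_s: 12.3
tool_pos: [646.6, 14.8, 18.8]
tcp_rot: [-0.016, 1.0, -0.009, -0.004]
wrist_force: [-11.3, -13.6, 16.5]
finger_gap: 0.388
slide cm [0.02 0.07 0.04] twist -0.14 yaw now -178.14 pos [646.6  14.8  18.9] t 12.4 F [-11.2 -14.3  16.1] gap 0.382 tilt [ 0.0073 -0.017  -0.9998]
[-4.42085397  3.79036063  0.03059106]
```

Both rails push back, but the tool has tilted about 1° because repeated calls let the tilt build up. I'll back off, check the tilt, then push again in a single call.

```bash
python3 -m handwheel '[{"slide":[0.2,-0.2,-0.2],"twist":0,"jaw":0.2},{"slide":[0.3,-0.4,-0.5],"twist":0,"jaw":0.2},{"slide":[0.3,-0.4,-0.6],"twist":0,"jaw":0.2},{"slide":[0.3,-0.4,-0.6],"twist":0,"jaw":0.2},{"slide":[0.3,-0.4,-0.6],"twist":0,"jaw":0.2}]'
python3 - <<'E'
from h import *
for i in range(2): S=env.state();w=viewer.grab_frame('wrist')
save(w,'w10');s=viewer.grab_frame('side');save(s,'s10')
goto((643,11,18.5),-178.0);print(S['ft_torque'])
z=cv2.resize(w['image'][150:350,200:360],(640,800)); z=np.clip(z[:600].astype(float)*2,0,255).astype('uint8');cv2.imwrite('pics/w10z.png',z[:,:,::-1])
E
```

```text
time_s: 12.9
tool_pos: [643.6, 11.3, 24.3]
tcp_rot: [-0.016, 1.0, -0.008, -0.004]
wrist_force: [1.1, -0.1, -1.4]
finger_gap: 0.385
slide cm [0.06 0.   0.61] twist -0.13 yaw now -178.13 pos [643.7  11.1  24.6] t 13.05 F [-0.1 -0.7 -1.5] gap 0.385 tilt [ 0.0078 -0.017  -0.9998]
[ 0.07021713 -0.03474102 -0.01580216]
```

View pics/w10z.png

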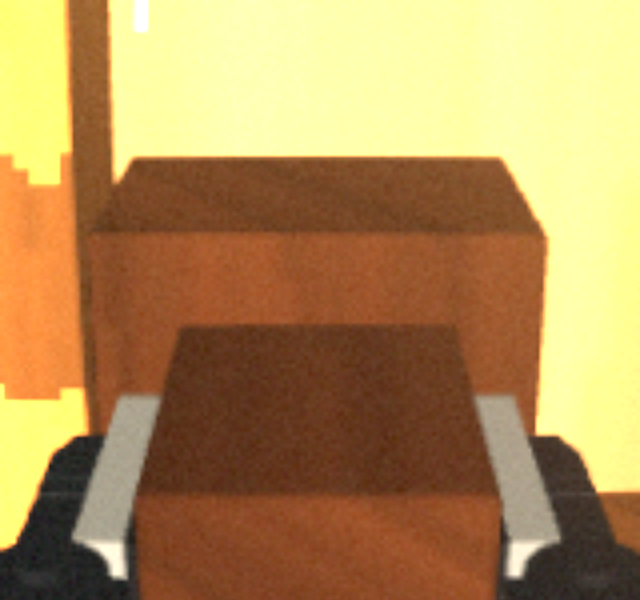

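The foot tilted along with the tool, and the rows can't command tilt. Each call does take its measured pose as the new reference, so a call started during a transient shifts the tilt. I'll lift clear and use that to level the tool.

```bash
python3 -m handwheel '[{"slide":[0.3,-0.3,-3],"twist":0,"jaw":0.2},{"slide":[0.3,-0.5,-7],"twist":0,"jaw":0.2},{"slide":[0.3,-2,-10],"twist":0,"jaw":0.2},{"slide":[0.3,-6,-11],"twist":0,"jaw":0.2},{"slide":[0.3,-10,-11],"twist":0,"jaw":0.2},{"slide":[0.3,-10,-11],"twist":0,"jaw":0.2},{"slide":[0.3,-10,-11],"twist":0,"jaw":0.2},{"slide":[0.3,-10,-11],"twist":0,"jaw":0.2},{"slide":[0.3,-10,-11],"twist":0,"jaw":0.2}]'
python3 -m handwheel '[{"slide":[0,4.5,0],"twist":0,"jaw":0.2},{"slide":[0,9,0],"twist":0,"jaw":0.2}]'
python3 - <<'E'
from h import *
goto((638,8,130),-178.0)
E
```

```text
time_s: 13.95
tool_pos: [644.8, -86.1, 136.0]
tcp_rot: [-0.017, 1.0, -0.009, -0.004]
wrist_force: [1.3, 0.4, -1.4]
finger_gap: 0.382
time_s: 14.15
tool_pos: [641.5, 5.0, 134.3]
tcp_rot: [-0.016, 1.0, -0.008, -0.004]
wrist_force: [0.3, 0.7, -1.7]
finger_gap: 0.386
slide cm [0.34 0.32 0.43] twist -0.13 yaw now -178.13 pos [641.5   5.  134.3] t 14.15 F [ 0.3  0.7 -1.7] gap 0.386 tilt [ 0.0082 -0.0169 -0.9998]
```

```bash
python3 - <<'E'
from h import *
p=viewer.grab_frame('top');goto((576.5,-160,130),-178.0)
E
```

```text
slide cm [  7.14 -16.93   0.68] twist 0.19 yaw now -177.81 pos [641.4  11.9 133.8] t 14.2 F [ 0.9  1.  -2.1] gap 0.387 tilt [ 0.0081 -0.0145 -0.9999]
```

```bash
python3 -m handwheel '[{"slide":[1.5,-4,0],"twist":0,"jaw":0.2},{"slide":[3.2,-8,0],"twist":0,"jaw":0.2},{"slide":[5.2,-12,0],"twist":0,"jaw":0.2},{"slide":[7.1,-16,0],"twist":0,"jaw":0.2},{"slide":[7.1,-17,0],"twist":0,"jaw":0.2},{"slide":[7.1,-17,0],"twist":0,"jaw":0.2},{"slide":[7.1,-17,0],"twist":0,"jaw":0.2},{"slide":[7.1,-17,0],"twist":0,"jaw":0.2}]'
python3 - <<'E'
from h import *
for i in range(2): w=viewer.grab_frame('wrist')
goto((576.5,-160,24),-178.0)
save(w,'w11')
E
```

```text
time_s: 15.0
tool_pos: [577.4, -159.3, 136.6]
tcp_rot: [-0.02, 1.0, -0.007, -0.004]
wrist_force: [0.2, 0.5, -1.9]
finger_gap: 0.383
slide cm [-1.000e-02  1.100e-01  1.126e+01] twist 0.29 yaw now -177.71 pos [ 577.3 -159.5  136.6] t 15.1 F [-0.1 -0.2 -1.3] gap 0.383 tilt [ 0.0084 -0.0144 -0.9999]
```

View pics/w11.png

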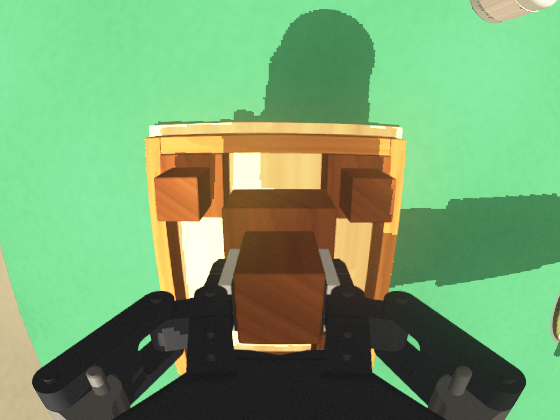

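The foot is centred between the two fitted feet by the right rail (stems at (183,195) and (367,195)). I'll go down there and push lightly on that rail the other way to undo the tilt.

```bash
python3 -m handwheel '[{"slide":[0,0.1,2],"twist":0,"jaw":0.2},{"slide":[0,0.1,5],"twist":0,"jaw":0.2},{"slide":[0,0.1,8],"twist":0,"jaw":0.2},{"slide":[0,0.1,10],"twist":0,"jaw":0.2},{"slide":[0,0.1,11],"twist":0,"jaw":0.2},{"slide":[0,0.1,11],"twist":0,"jaw":0.2},{"slide":[0,0.1,11],"twist":0,"jaw":0.2}]'
python3 -m handwheel '[{"slide":[0,-0.4,0],"twist":0,"jaw":0.2},{"slide":[0,-0.8,0],"twist":0,"jaw":0.2},{"slide":[0,-1.2,0],"twist":0,"jaw":0.2},{"slide":[0,-1.4,0],"twist":0,"jaw":0.2},{"slide":[0,-1.4,0],"twist":0,"jaw":0.2}]'
python3 - <<'E'
from h import *
goto((576.5,-170,24),-178.0)
E
```

```text
time_s: 15.8
tool_pos: [577.3, -160.0, 27.9]
tcp_rot: [-0.02, 1.0, -0.008, -0.003]
wrist_force: [0.5, -1.1, -1.2]
finger_gap: 0.387
time_s: 16.3
tool_pos: [578.5, -171.6, 28.2]
tcp_rot: [-0.02, 1.0, -0.005, -0.002]
wrist_force: [-0.1, 9.7, 0.8]
finger_gap: 0.383
slide cm [0.19 0.17 0.42] twist 0.32 yaw now -177.68 pos [ 578.5 -171.6   28.2] t 16.3 F [-0.1  9.7  0.8] gap 0.383 tilt [ 0.0051 -0.0104 -0.9999]
```

```bash
python3 -m handwheel '[{"slide":[0,-0.3,0],"twist":0,"jaw":0.2},{"slide":[0,-0.5,0],"twist":0,"jaw":0.2},{"slide":[0,-0.5,0],"twist":0,"jaw":0.2}]'
python3 -m handwheel '[{"slide":[0,-0.3,0],"twist":0,"jaw":0.2},{"slide":[0,-0.5,0],"twist":0,"jaw":0.2},{"slide":[0,-0.5,0],"twist":0,"jaw":0.2}]'
python3 - <<'E'
from h import *
goto((576.5,-170,24),-178.0)
E
```

```text
time_s: 16.6
tool_pos: [579.0, -171.7, 27.6]
tcp_rot: [-0.021, 1.0, -0.001, -0.002]
wrist_force: [-1.7, 19.2, 1.5]
finger_gap: 0.385
time_s: 16.9
tool_pos: [579.6, -171.5, 27.1]
tcp_rot: [-0.021, 1.0, 0.003, -0.002]
wrist_force: [-2.7, 19.8, 1.8]
finger_gap: 0.385
slide cm [0.3  0.16 0.31] twist 0.4 yaw now -177.6 pos [ 579.6 -171.5   27.1] t 16.9 F [-2.7 19.8  1.8] gap 0.385 tilt [ 0.0034  0.0062 -1.    ]
```

```bash
python3 -m handwheel '[{"slide":[0.3,2,0],"twist":0.4,"jaw":0.2},{"slide":[0.3,5,0],"twist":0.4,"jaw":0.2},{"slide":[0.5,8,0],"twist":0.4,"jaw":0.2},{"slide":[2,9,0],"twist":0.4,"jaw":0.2},{"slide":[4,9,0],"twist":0.4,"jaw":0.2},{"slide":[5.8,9,0],"twist":0.4,"jaw":0.2},{"slide":[6.2,9,0],"twist":0.4,"jaw":0.2},{"slide":[6.2,9,0],"twist":0.4,"jaw":0.2},{"slide":[6.2,9,0],"twist":0.4,"jaw":0.2}]'
python3 - <<'E'
from h import *
goto((504.5,-81,27),-178.0)
E
```

```text
time_s: 17.8
tool_pos: [514.5, -84.4, 28.2]
tcp_rot: [-0.017, 1.0, 0.003, -0.001]
wrist_force: [0.2, 0.4, -0.9]
finger_gap: 0.384
slide cm [0.99 0.38 0.13] twist -0.02 yaw now -178.02 pos [514.5 -84.4  28.2] t 17.8 F [ 0.2  0.4 -0.9] gap 0.384 tilt [ 0.0027  0.0061 -1.    ]
```

```bash
python3 -m handwheel '[{"slide":[0.5,0,0],"twist":0,"jaw":0.2},{"slide":[0.9,0,0],"twist":0,"jaw":0.2},{"slide":[1.2,0,0],"twist":0,"jaw":0.2},{"slide":[1.3,0,0],"twist":0,"jaw":0.2},{"slide":[1.3,0,0],"twist":0,"jaw":0.2}]'
python3 - <<'E'
from h import *
goto((504.5,-81,27),-178.0)
E
python3 -m handwheel '[{"slide":[0.2,0,0],"twist":0,"jaw":0.2},{"slide":[0.3,0,0],"twist":0,"jaw":0.2},{"slide":[0.3,0,0],"twist":0,"jaw":0.2}]'
python3 - <<'E'
from h import *
goto((504.5,-81,27),-178.0)
E
```

```text
time_s: 18.3
tool_pos: [505.7, -84.3, 30.2]
tcp_rot: [-0.017, 1.0, 0.003, 0.004]
wrist_force: [11.6, -0.1, -3.3]
finger_gap: 0.385
slide cm [0.11 0.33 0.32] twist 0.0 yaw now -178.0 pos [505.7 -84.3  30.2] t 18.3 F [11.6 -0.1 -3.3] gap 0.385 tilt [-0.0075  0.0067 -0.9999]
time_s: 18.6
tool_pos: [505.9, -84.0, 31.7]
tcp_rot: [-0.018, 1.0, 0.004, 0.007]
wrist_force: [8.6, 1.2, -2.7]
finger_gap: 0.385
slide cm [0.13 0.3  0.47] twist 0.02 yaw now -177.98 pos [505.9 -84.   31.7] t 18.6 F [ 8.6  1.2 -2.7] gap 0.385 tilt [-0.0151  0.007  -0.9999]
```

```bash
python3 -m handwheel '[{"slide":[-2,0,0],"twist":0,"jaw":0.2},{"slide":[-5,0,0],"twist":0,"jaw":0.2},{"slide":[-9,0,0],"twist":0,"jaw":0.2},{"slide":[-12,1,0],"twist":0,"jaw":0.2},{"slide":[-13,4,0],"twist":0,"jaw":0.2},{"slide":[-13.2,7,0],"twist":0,"jaw":0.2},{"slide":[-13.2,9,0],"twist":0,"jaw":0.2},{"slide":[-13.2,9,0],"twist":0,"jaw":0.2},{"slide":[-13.2,9,0],"twist":0,"jaw":0.2},{"slide":[-13.2,9,0],"twist":0,"jaw":0.2}]'
python3 - <<'E'
from h import *
for i in range(2): w=viewer.grab_frame('wrist')
goto((640,9,19),-178.0)
save(w,'w12')
z=cv2.resize(w['image'][150:350,200:360],(480,600)); z=np.clip(z[:600].astype(float)*2,0,255).astype('uint8');cv2.imwrite('pics/w12z.png',z[:,:,::-1])
E
```

```text
time_s: 19.6
tool_pos: [634.4, 9.9, 34.2]
tcp_rot: [-0.017, 1.0, 0.004, 0.007]
wrist_force: [0.2, -0.2, -1.7]
finger_gap: 0.387
slide cm [-0.53 -0.1   1.54] twist -0.04 yaw now -178.04 pos [634.5   9.7  34.3] t 19.7 F [-0.7 -1.1 -1. ] gap 0.383 tilt [-0.0149  0.007  -0.9999]
```

View pics/w12.png

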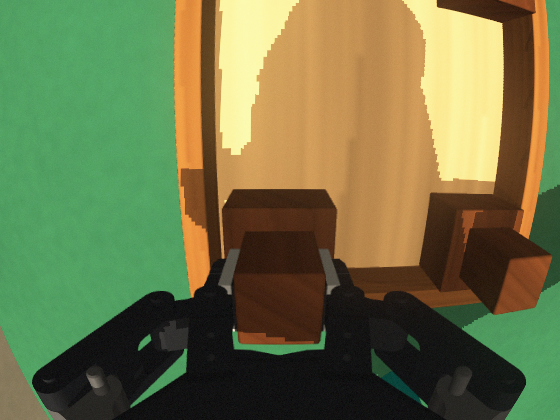

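```bash
python3 -m handwheel '[{"slide":[-0.4,0,0.4],"twist":0,"jaw":0.2},{"slide":[-0.8,0,0.9],"twist":0,"jaw":0.2},{"slide":[-1.2,0,0.9],"twist":0,"jaw":0.2},{"slide":[-1.5,0,0.9],"twist":0,"jaw":0.2},{"slide":[-1.5,0,0.9],"twist":0,"jaw":0.2}]'
python3 - <<'E'
from h import *
goto((640,9,19),-178.0)
E
```

```text
time_s: 20.2
tool_pos: [647.0, 9.7, 23.9]
tcp_rot: [-0.017, 1.0, 0.003, 0.004]
wrist_force: [-6.5, -1.8, -1.1]
finger_gap: 0.384
slide cm [ 0.71 -0.05  0.48] twist -0.08 yaw now -178.08 pos [647.    9.7  23.9] t 20.2 F [-6.5 -1.8 -1.1] gap 0.384 tilt [-0.0076  0.006  -1.    ]
```

```bash
python3 -m handwheel '[{"slide":[0.1,0.1,0.2],"twist":0,"jaw":0.2},{"slide":[0.1,0.2,0.4],"twist":0,"jaw":0.2},{"slide":[0.1,0.3,0.55],"twist":0,"jaw":0.2},{"slide":[0.1,0.3,0.6],"twist":0,"jaw":0.2},{"slide":[0.1,0.3,0.6],"twist":0,"jaw":0.2},{"slide":[0.1,0.3,0.6],"twist":0,"jaw":0.2}]'
python3 - <<'E'
from h import *
goto((646.6,14.8,18.4),-178.0)
E
```

```text
time_s: 20.8
tool_pos: [646.6, 12.7, 18.7]
tcp_rot: [-0.017, 1.0, 0.003, 0.005]
wrist_force: [0.0, 0.1, 3.4]
finger_gap: 0.383
slide cm [-0.01  0.21  0.04] twist -0.07 yaw now -178.07 pos [646.6  12.7  18.7] t 20.8 F [0.  0.1 3.4] gap 0.383 tilt [-0.0092  0.0059 -0.9999]
```

```bash
python3 -m handwheel '[{"slide":[-0.1,0.2,0.2],"twist":0,"jaw":0.2},{"slide":[-0.2,0.4,0.3],"twist":0,"jaw":0.2},{"slide":[-0.3,0.6,0.35],"twist":0,"jaw":0.2},{"slide":[-0.35,0.7,0.4],"twist":0,"jaw":0.2},{"slide":[-0.35,0.7,0.4],"twist":0,"jaw":0.2},{"slide":[-0.35,0.7,0.4],"twist":0,"jaw":0.2}]'
python3 - <<'E'
from h import *
goto((646.6,14.8,18.4),-178.0)
S=env.state();print(S['ft_torque'])
E
```

```text
time_s: 21.4
tool_pos: [647.0, 15.2, 18.4]
tcp_rot: [-0.016, 1.0, -0.0, 0.002]
wrist_force: [-19.2, -10.9, 21.4]
finger_gap: 0.382
slide cm [ 0.04 -0.04 -0.  ] twist -0.14 yaw now -178.14 pos [647.   15.2  18.4] t 21.4 F [-19.2 -10.9  21.4] gap 0.382 tilt [-3.e-03 -9.e-04 -1.e+00]
[-3.53633860e+00  7.06319122e+00  4.54383009e-03]
```

Both rails and the panel now push back (-19, -11 and +21 N) with the tool within 0.2° of vertical. One last look before handing in.

```bash
python3 - <<'E'
from h import *
np.set_printoptions(precision=1,suppress=True)
w=viewer.grab_frame('wrist');save(w,'w13')
s=viewer.grab_frame('side');save(s,'s13');t=viewer.grab_frame('top')
im=np.clip(s['image'][140:270,240:400].astype(float)*1.7,0,255).astype('uint8')
cv2.imwrite('pics/s13z.png',cv2.resize(im,(738,600),interpolation=cv2.INTER_CUBIC)[:,:,::-1])
for n in('glue','jar','hammer'): print(n,[(np.round(b['location'],1).tolist(),round(b['confidence'],2)) for b in boxes_of(t,n)][:1])
goto((646.6,14.8,18.4),-178.0)
E
```

```text
glue [([409.2, 258.8], 0.9)]
jar [([305.3, 188.0], 0.62)]
hammer [([264.3, 189.9], 0.74)]
slide cm [ 0. -0. -0.] twist -0.14 yaw now -178.14 pos [647.   15.2  18.4] t 21.7 F [-18.  -10.7  21.5] gap 0.386 tilt [-0. -0. -1.]
```

View pics/s13z.png

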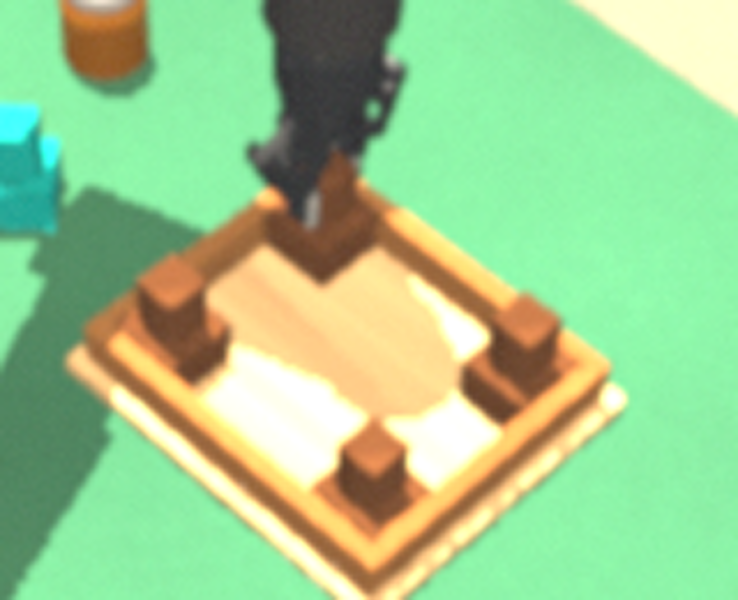

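View pics/w13.png

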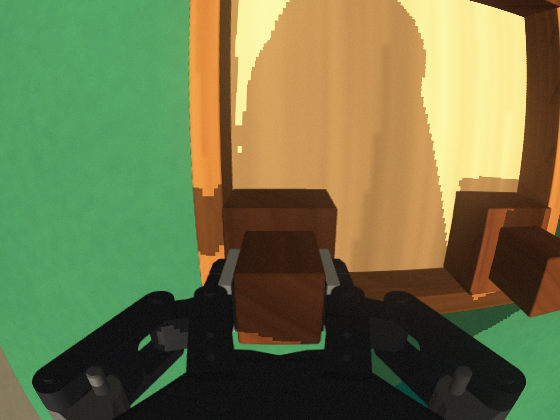

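```bash
python3 - <<'E'
import cv2,numpy as np
a=cv2.imread('pics/side0.png').astype(int);b=cv2.imread('pics/s13.png').astype(int)
for n,(x,y,w,h) in dict(glue=(320,300,35,55),hammer=(385,250,85,80),jar=(245,125,35,35)).items(): print(n,np.abs(a-b)[y:y+h,x:x+w].mean())
E
python3 - <<'E'
from h import *
print(env.close_job())
E
```

```text
glue 12.923636363636364
hammer 12.650441176470588
jar 12.013333333333334
the job is handed in; nothing more can be done
None
```

```bash
python3 - <<'E'
import cv2,numpy as np
a=cv2.imread('pics/side0.png',0);b=cv2.imread('pics/s13.png',0)
for n,(x,y,w,h) in dict(glue=(322,302,30,48),hammer=(388,255,78,68),jar=(250,126,24,34)).items():
    r=cv2.matchTemplate(b[y-10:y+h+10,x-10:x+w+10],a[y:y+h,x:x+w],cv2.TM_CCOEFF_NORMED);print(n,r.max().round(3),np.array(cv2.minMaxLoc(r)[3])-10)
E
```

```text
glue 0.999 [0 0]
hammer 0.999 [0 0]
jar 1.0 [0 0]
```

The loose foot now stands stem up in the marked back-left corner. I handed the job in at about 21.7 s, with the gripper still holding it (up to 120 N set) and pushing it into both rails and the panel.

**Last checks**
- **Push:** the wrist force read about -18, -11 and +21 N along x, y and z, so the back rail, the left rail and the panel were all pushing back. Part of the 11 N along y is friction, so the left rail itself carries at least about 3 N.
- **Square:** the tool was upright to within about 0.2° and turned -178.1°, against about -178.0° for the plinth as I measured it. Its height was 18.4 mm, as expected with the foot flat on the panel.
- **Bystanders:** the glue bottle, jar and hammer match the first side picture with zero pixel shift.

**What disagreed or went wrong**
- **Finger tips:** both cameras showed the real finger tips about 45 mm behind the reported TCP, so I gripped by the pictures instead of the stated geometry.
- **Foot position:** the fixed cameras and the wrist camera disagreed by about 4 mm on where the foot stood. I used the wrist reading.
- **First push:** it tilted the foot by about 1°. I lifted it and levelled it by pressing lightly (under 20 N) against the right and front rails. I then pushed it back into the corner.
- **Jar and hammer in the last top view:** the network reported both in wrong places, most likely because it mistook other things for them. The picture comparison overrules it.

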